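Load fragile optics into the transit tray

TASK

First slide the blue tray flat along the desk, without lifting it, onto the spot marked by the four yellow corners, lying square with them. Then stand the camera lens upright on the tray's round white pad and lay the display module glass up on the rectangular pad, lengthwise along it. Their glass cracks under 75 N of total finger force, so grip them with no more than 30 N a finger and set them down softly without dropping them, and leave the bottles, spool, tape and stopper where they stand.

Things in the scene. Friction and masses are not known exactly. Their poses are not given: they have to be found in the camera images.
- mark: the marked spot: four yellow tape corners flat on the desk, framing 130 x 200 mm with a gap of about 5 mm all round; origin at its middle on the desk; the tray's x and y axes must lie along this frame's x and y (never more than half a radian from it at the start)
- tray: loose shallow blue tray with a grey foam floor, 130 (x) x 200 (y) x 18 mm high, 0.5 kg, too wide to grasp across, walls 4 mm thick; origin at the centre of its underside; the foam floor is 10 mm above the underside, so the rim rises 8 mm above the foam
- round_pad (a point): centre of the round white pad, 68 mm across, on the tray's foam floor: 50 mm from the tray's centre along its -y, 10 mm above its underside; place for the lens
- rect_pad (a point): centre of the white rectangular pad, 108 (tray x) x 68 mm, on the foam floor: 50 mm from the tray's centre along its +y, 10 mm above its underside; place for the display, whose long side lies along the tray's x
- lens: fragile black camera lens standing upright, a round barrel 56 mm across (from 9 to 70 mm up) and 72 mm tall, about 0.22 kg, with a silver band and glass on top; origin at the centre of its underside, z up its axis; two bottles stand beside it, one off its +x side and one off its -x side
- display: fragile display module lying flat, a black block with a blue screen on top, 100 (x) x 60 (y) x 24 mm high, about 0.2 kg; origin at the centre of its underside, z up; grasp it across its 60 mm width
- glue_bottle: white glue bottle with a conical nozzle, 32 mm across, 85 mm tall, stands loose beside the lens (about 65 mm from it, centre to centre); origin at the centre of its underside; leave it alone
- flux_bottle: small amber dropper bottle with a black tip, 28 mm across, 70 mm tall, stands loose on the other side of the lens (about 60 mm from it); origin at the centre of its underside; leave it alone
- solder_spool: spool of solder wire with blue flanges, 58 mm across, 52 mm tall, stands loose off one end of the display module; origin at the centre of its underside; leave it alone
- tape_kraft: roll of kraft tape lying flat, 85 mm across, 24 mm tall, loose, behind the marked spot; origin at the centre of its underside; leave it alone
- rubber_stopper: black bottle-shaped rubber stopper, 42 mm across, 58 mm tall, loose, behind and to the left of the marked spot; origin at the centre of its underside; leave it alone
Things that resemble listed ones, but are neither listed nor needed, are in the scene too. What is shaped like the lens but orange is not meant.

How it is judged:
By the outcome, as a careful person would: the job done as asked, in the order asked, and still so for the second after the job is handed in, with the robot touching nothing.
It also fails if it takes over 67 s, if anything falls off the work surface, if the arm or the gripper's body presses on something with over 40 N, if the wrist force passes 120 N, or if a joint passes its speed limit or range.

ROBOT

A 6-joint arm with a two-finger parallel gripper is mounted at the origin on a cart in front of the work surface, level with it; the furniture and walls round the work are solid. World frame = base frame: x ahead of the robot, y to its left, z up, the work surface at z = 0. Lengths are in mm, angles in degrees, forces in N, time in s.
With the tool pointing down it reaches from about 350 to 850 mm from the base axis. Payload 8.1 kg.
Tool frame: the origin (TCP) lies midway between the tips of the shut fingers; the grasp point (between the pads) lies 19 mm behind it; z points along the fingers, y is the line along which they close (so a half turn about z gives the same grasp; the last joint's range is limited). The gripper opens to 85 mm and grips with 20 to 120 N. Pads are 22 mm wide; open, the fingers measure 114 mm over their backs; the gripper's body (76 mm by 85 mm) begins 54 mm behind the grasp point. The pads swing forward as they close: fully open they stand 13 mm farther back than shut.
Start: joints at [-4.893, 7.471, 85.268, -0, 87.261, -4.893], TCP at [600.004, 0.022, 231.292] pointing down, gripper open.
Joint ranges: [-169.43, 169.43], [-51.17, 129.36], [1.28, 143.12], [-76.62, 256.62], [0, 156.53], [-152.29, 152.29]. Speed limits (degrees/s): [136.94, 136.94, 159.86, 180, 180, 180].

INTERFACE

Orientations are given as [roll, pitch, yaw] about the fixed x, y, z axes, in that order (R = Rz(yaw) Ry(pitch) Rx(roll)).
In Python, from bench import sensors, optics, r gives the robot as it stands.
- The arm moves only by the tool apply_moves, never from a script. Its argument "targets" is a list of rows, each a list of 7 numbers: the shift along the tool's x, y, z in mm, then the turn, a rotation vector about the tool's x, y, z in rad, then the closure, from 0 (fully open) to 1 (shut). In form: [[x, y, z, wx, wy, wz, claw], ...]. A call has 1 to 20 rows; each row shifts and turns the commanded pose from where the row before left it, along the tool's axes as they then stand; what a row does not reach is not made up. A row lasts 1/8 s, in which the tool goes at most 62.5 mm and 10.7 degrees, less where a joint would pass 70% of its speed; a pose out of reach is approached as far as the arm can. A call is refused whole if a number of a shift passes 62.5 or a number of a turn 0.188, either way. A call with a gripper value outside its range is refused whole. The fingers move at their own pace and stop on an object; "force" is the grip in N (left out, the last holds). Time passes only in rows, so rows that do not move let the fingers close. It gives the time, the measured TCP pose, the force, the opening and the grip force at its end, in the units of the state.
- sensors.sense(): the state, without advancing time (a new reading comes with each control period).
- optics.snapshot(name): name is "scene" or "side" or "wrist"; returns the picture (420x560x3 uint8, red, green, blue); there is no depth.
- optics.get_calibration(name): a dict with "camera_matrix" (3x3 intrinsics, pixels), "pose" (4x4, takes a point from camera to world coordinates). Camera axes: x right, y down, z forward; pixel columns grow to the right and rows downward; lengths in mm; the calibration is good to about 2 mm. A picture is of the moment at which its call begins: read the wrist's pose just before it. get_calibration takes no time and is no camera call; for the wrist camera it gives the pose at the moment of the call.
- r.hand_in(): hands the job in; it is judged then, once.
The state is a dict: "time": time; "joint_pos": joint angles; "qd": joint speeds; "joint_efforts": joint torques, N m; "tool_pos": TCP position; "tcp_rot": TCP orientation; "ft_force": force on the tool from outside, world axes, zero at the start; "wrist_torque": the same for the moment, N m; "finger_gap": finger opening in mm; "grip_force": force on a finger pad.
Only numpy, scipy, OpenCV 4.12 (cv2) and the standard library are available. Lean on these libraries where they do the work, as an engineer would, in place of code of your own. Each camera call takes 0.05 s, during which the arm holds its last target. There are 200 camera calls.

## Working session

There is one attempt and no reset: what is moved stays moved. The work goes in short steps, Python scripts to look and compute and a tool call to move; the robot and the scene stay as the last step left them, time stands still between calls to the robot, and variables do not carry over. Pictures are saved under pics/ and viewed, at most 10 in all, crops included, and the job is handed in when it is done.

Besides the shell and the picture viewer there is one more tool, called after ">>>" in YAML: its name, and indented under it one key for each argument. apply_moves: Moves the arm, as the interface text tells. Its arguments: {"type":"object","properties":{"targets":{"type":"array"},"force":{"type":"number"}},"required":["targets"]}

```bash
mkdir -p pics; ls
python3 - <<'E'
from bench import sensors, optics, r
import cv2, numpy as np
np.set_printoptions(suppress=True,precision=3)
s=sensors.sense(); print(s)
for n in("scene","side"):
    im=optics.snapshot(n); cv2.imwrite(f"pics/{n}0.png",im[:,:,::-1]); print(n,optics.get_calibration(n))
im=optics.snapshot("wrist"); cv2.imwrite("pics/wrist0.png",im[:,:,::-1]); print(optics.get_calibration("wrist"))
E
```

```text
pics
{'time': 0.0, 'joint_pos': array([-4.893,  7.514, 85.332, -0.001, 87.261, -4.894]), 'qd': array([-0.049,  0.008,  0.005,  0.014, -0.028, -0.069]), 'joint_efforts': array([ -0.002, -56.94 , -50.056,  -0.   ,   0.014,   0.   ]), 'tool_pos': array([599.433,   0.066, 230.225]), 'tcp_rot': array([-179.893,   -0.008,   90.001]), 'ft_force': array([-0.314,  1.064,  0.137]), 'wrist_torque': array([-0.017,  0.016, -0.006]), 'grip_force': 0.0, 'finger_gap': 85.71048228526993}
scene {'camera_matrix': array([[408.457,   0.   , 283.234],
       [  0.   , 408.457, 206.001],
       [  0.   ,   0.   ,   1.   ]]), 'pose': array([[   0.834,   -0.354,    0.424,  130.661],
       [  -0.552,   -0.546,    0.63 , -613.263],
       [   0.009,   -0.759,   -0.651,  813.103],
       [   0.   ,    0.   ,    0.   ,    1.   ]])}
side {'camera_matrix': array([[450.09 ,   0.   , 284.278],
       [  0.   , 450.09 , 207.404],
       [  0.   ,   0.   ,   1.   ]]), 'pose': array([[  -0.998,    0.015,   -0.064,  670.892],
       [   0.062,    0.54 ,   -0.839, 1016.696],
       [   0.022,   -0.841,   -0.54 ,  611.318],
       [   0.   ,    0.   ,    0.   ,    1.   ]])}
{'camera_matrix': array([[325.293,   0.   , 279.371],
       [  0.   , 325.293, 209.4  ],
       [  0.   ,   0.   ,   1.   ]]), 'pose': array([[  1.   ,  -0.001,  -0.001, 600.507],
       [ -0.001,  -0.954,  -0.299,  75.932],
       [ -0.001,   0.299,  -0.954, 373.315],
       [  0.   ,   0.   ,   0.   ,   1.   ]])}
```

View pics/scene0.png

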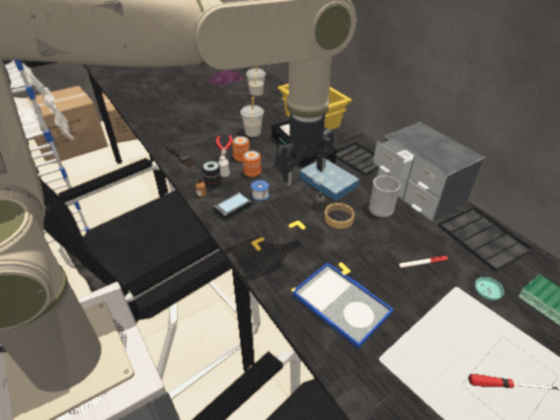

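View pics/side0.png

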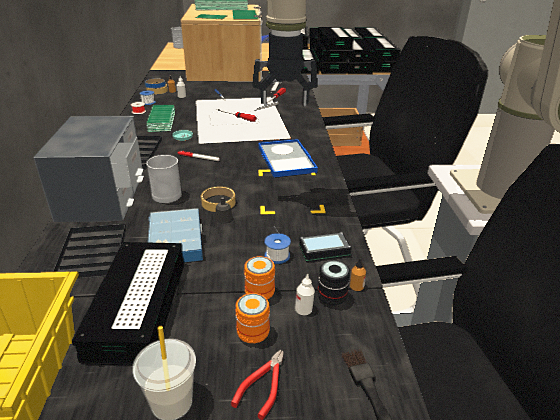

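View pics/wrist0.png

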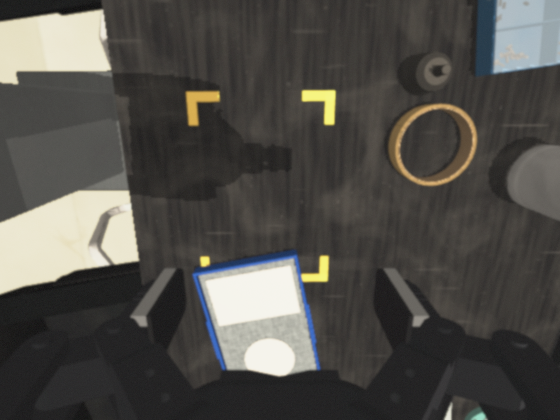

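The pictures show:
- **Tray:** wrist image near (260,310), scene image near (342,303).
- **Yellow corners:** wrist image at (204,105), (320,104), (316,268) and (205,262). The last is partly hidden by the tray.
- **Lens candidates:** in the side image, black at (334,282), orange at (260,275) and (253,317). The black one stands between the white bottle (304,296) and the amber bottle (358,276), so it fits.
- **Display candidates:** in the side image, the black module with a blue screen at (325,246), and a larger blue box at (175,235). The first fits, because the spool stands off its end.

```bash
cat > h.py <<'E'
import cv2, numpy as np
from bench import sensors, optics, r
np.set_printoptions(suppress=True,precision=2)
def shot(n):
    c=optics.get_calibration(n); return optics.snapshot(n),c["camera_matrix"],c["pose"]
def proj(K,T,P):
    P=np.atleast_2d(P).astype(float); c=(P-T[:3,3])@T[:3,:3]; q=c@K.T; return q[:,:2]/q[:,2:]
def back(K,T,uv,z):
    d=T[:3,:3]@np.linalg.inv(K)@np.array([*uv,1.]); return (T[:3,3]+d*(z-T[2,3])/d[2])[:2]
def top(im,K,T,z,x0,x1,y0,y1,s=2):
    # top-down map of plane z; row=(x1-x)*s, col=(y1-y)*s  (x up, y left)
    W=np.array([[x1,y1,z],[x1,y0,z],[x0,y0,z],[x0,y1,z]]); w,h=(y1-y0)*s,(x1-x0)*s
    H=cv2.getPerspectiveTransform(proj(K,T,W).astype(np.float32),np.float32([[0,0],[w,0],[w,h],[0,h]]))
    return cv2.warpPerspective(im,H,(w,h),flags=cv2.INTER_LINEAR)
def rects(mask,x1,y1,s=2,amin=60,n=8):
    m,l,st,_=cv2.connectedComponentsWithStats(mask.astype(np.uint8)); out=[]
    for i in np.argsort(-st[1:,4])[:n]+1:
        if st[i,4]<amin: continue
        p=np.argwhere(l==i)/s; w=np.c_[x1-p[:,0],y1-p[:,1]].astype(np.float32)
        (c,sz,a)=cv2.minAreaRect(w); out.append((np.array(c),np.array(sz),round(a,2),st[i,4],w))
    return out
def hsv(im): return cv2.cvtColor(im,cv2.COLOR_RGB2HSV).astype(int)
def blue(im): h=hsv(im); return (abs(h[...,0]-112)<12)&(h[...,1]>140)&(h[...,2]>60)
def yellow(im): h=hsv(im); return (abs(h[...,0]-27)<7)&(h[...,1]>130)&(h[...,2]>130)
E
python3 - <<'E'
from h import *
R=(450,750,-250,200)
for n in("wrist","scene","side"):
    im,K,T=shot(n); print(n)
    t=top(im,K,T,18,*R); 
    for o in rects(blue(t),R[1],R[3],n=3,amin=500): print(" blue",o[:4])
    t=top(im,K,T,0,*R)
    for o in rects(yellow(t),R[1],R[3],n=6):
        print(" yel",o[0],o[1],o[2:4],"min",o[4].min(0),"max",o[4].max(0))
    if n=="side":
        for nm,uv,z in(("lens top",(334,268),72),("disp",(325,243),24),("glue",(307,281),70),("flux",(358,266),60),("spool",(278,241),52),("or1",(260,263),72),("or2",(253,303),72)): print(nm,back(K,T,uv,z))
E
```

```text
wrist
 blue (array([ 571.59, -179.97]), array([134.13, 167.66]), 11.21, np.int32(9152))
 yel [ 645.5  -119.75] [37.5 33. ] (90.0, np.int32(1879)) min [ 629.  -138.5] max [ 662. -101.]
 yel [516.75  75.25] [36.5 35.5] (-0.0, np.int32(1872)) min [498.5  57.5] max [535.  93.]
 yel [642.25  76.  ] [36.  36.5] (90.0, np.int32(813)) min [624.  58.] max [660.5  94. ]
 yel [ 505.25 -108.75] [13.5 11.5] (90.0, np.int32(563)) min [ 499.5 -115.5] max [ 511. -102.]
scene
 blue (array([ 503.56, -186.28]), array([ 12.57, 130.22]), 10.02, np.int32(4719))
 blue (array([ 569.79, -105.8 ]), array([ 41.69, 122.27]), 82.04, np.int32(2828))
 blue (array([ 641.01, -199.5 ]), array([  8.67, 102.36]), 11.14, np.int32(2775))
 yel [644.    78.75] [42.5 41. ] (90.0, np.int32(4280)) min [623.5  57.5] max [664.5 100. ]
 yel [ 655.25 -116.75] [40.5 20.5] (90.0, np.int32(2678)) min [ 645. -137.] max [665.5 -96.5]
 yel [512.27  83.36] [49.11 28.81] (43.39, np.int32(2672)) min [499.5  58.5] max [537.5  96.5]
 yel [ 505.05 -100.63] [8.54 3.25] (21.8, np.int32(97)) min [ 501. -103.] max [509.  -98.5]
side
 blue (array([ 572.3 , -167.09]), array([141.65, 194.55]), 10.95, np.int32(26830))
 yel [ 644.52 -121.19] [36.03 40.87] (2.29, np.int32(3451)) min [ 627. -142.] max [ 662.5 -100.5]
 yel [641.75  74.75] [39.5 37.5] (90.0, np.int32(3438)) min [623.  55.] max [660.5  94.5]
 yel [516.5  74. ] [38. 37.] (90.0, np.int32(2858)) min [498.  55.] max [535.  93.]
 yel [ 505.25 -109.25] [14.5 13.5] (90.0, np.int32(713)) min [ 498.5 -116.5] max [ 512. -102.]
lens top [527.92 387.36]
disp [521.84 248.51]
glue [581.07 418.45]
flux [478.16 369.25]
spool [625.17 275.14]
or1 [663.65 368.2 ]
or2 [677.03 471.06]
```

```bash
cat >> h.py <<'E'
def white(im): h=hsv(im); return (h[...,1]<45)&(h[...,2]>205)
def pads(n,R=(440,720,-340,100),z=10,show=True):
    im,K,T=shot(n); t=top(im,K,T,z,*R)
    for o in rects(white(t),R[1],R[3],n=3,amin=1500): print(n,"pad",o[:4])
    return im,K,T
E
python3 - <<'E'
from h import *
for n in("wrist","scene","side"): pads(n)
E
```

```text
wrist pad (array([ 566.4 , -154.35]), array([112.17,  71.9 ]), 11.16, np.int32(31535))
wrist pad (array([ 587.59, -246.9 ]), array([59.18, 70.21]), 75.96, np.int32(13901))
scene pad (array([ 567.95, -151.96]), array([112.37,  74.19]), 11.43, np.int32(32148))
scene pad (array([ 587.66, -250.42]), array([71.81, 70.77]), 67.38, np.int32(16191))
side pad (array([ 566.18, -156.96]), array([116.72,  75.8 ]), 11.6, np.int32(32314))
side pad (array([ 586.5 , -254.25]), array([84.5, 71. ]), 90.0, np.int32(17555))
side pad (array([ 638.5, -329. ]), array([ 21., 163.]), 90.0, np.int32(8926))
```

>>> apply_moves:
  targets:
    - [-20, 4, 10, 0, 0, 0, 0]
    - [-35, 7, 25, 0, 0, 0, 0]
    - [-40, 8, 25, 0, 0, 0, 0]
    - [-40, 8, 25, 0, 0, -0.065, 0]
    - [-36, 7.5, 25, 0, 0, -0.065, 0]
    - [-20, 3, 20, 0, 0, -0.065, 0]
    - [0, 0, 0, 0, 0, 0, 0]
  force: 25

```text
time: 1.32
tool_pos: [640.3, -191.9, 97.8]
tcp_rot: [-179.7, -0.1, 101.0]
ft_force: [-0.5, -0.5, -0.2]
finger_gap: 85.2
grip_force: 0.0
```

Run:
```python
from h import *
s=sensors.sense(); print(s["tool_pos"],s["tcp_rot"])
im,K,T=pads("wrist")
for n in("scene",): pads(n)
s=sensors.sense(); print(s["tool_pos"],s["tcp_rot"],s["joint_pos"])
cv2.imwrite("pics/w1.png",im[:,:,::-1])
# yellow: right-hand corners
R=(450,750,-250,200); t=top(im,K,T,0,*R)
for o in rects(yellow(t),R[1],R[3],n=6): print(" yel",o[4].min(0),o[4].max(0))
t=top(im,K,T,18,440,720,-340,100)
for o in rects(blue(t),720,100,n=3,amin=500): print(" blue",o[:4])
```

```text
[ 640.28 -191.86   97.81] [-179.74   -0.13  101.02]
wrist pad (array([ 588.39, -250.66]), array([63.76, 68.08]), 49.99, np.int32(11556))
scene pad (array([ 589.17, -252.27]), array([73.35, 66.63]), 37.63, np.int32(15181))
[ 641.97 -190.22  100.93] [-179.96   -0.03  101.06] [-20.89  23.16  80.63   0.01  76.26 -31.95]
 yel [ 628.5 -137. ] [ 661.5 -100.5]
 yel [ 499.5 -112.5] [ 510.5 -102. ]
 blue (array([ 576.32, -202.59]), array([134.  , 199.84]), 11.26, np.int32(12156))
```

View pics/w1.png

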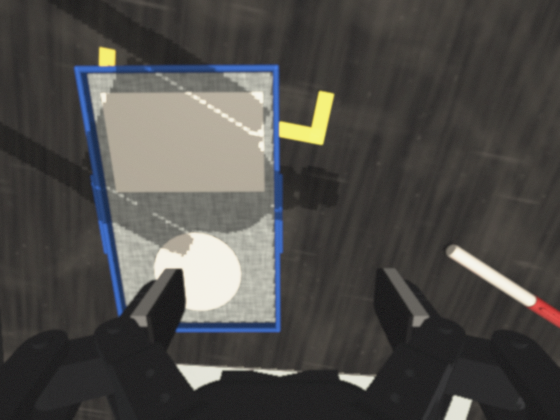

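>>> apply_moves:
  targets:
    - [0, -2, 25, 0, 0, 0, 0]
    - [0, -1.5, 35, 0, 0, 0, 0]
    - [0, 0, 20, 0, 0, 0, 0]
    - [0, 0, 8, 0, 0, 0, 0.5]
    - [0, 0, 0, 0, 0, 0, 0.8]
    - [0, 0, 0, 0, 0, 0, 0.8]
    - [0, 0, 0, 0, 0, 0, 0.8]
    - [0, 0, 0, 0, 0, 0, 0.8]
  force: 25

```text
time: 2.42
tool_pos: [639.4, -190.8, 14.1]
tcp_rot: [179.9, 0.0, 101.2]
ft_force: [0.2, 0.4, -0.5]
finger_gap: 17.0
grip_force: 0.0
```

>>> apply_moves:
  targets:
    - [0, 0, 1, 0, 0, 0, 0.9]
    - [0, 0, 0, 0, 0, 0, 1]
    - [0, 0, 0, 0, 0, 0, 1]
    - [0, 0, 0, 0, 0, 0, 1]
    - [0, 0, 0, 0, 0, 0, 1]
  force: 25

```text
time: 3.05
tool_pos: [638.9, -190.6, 12.3]
tcp_rot: [-180.0, 0.0, 101.2]
ft_force: [-2.3, -0.9, 3.2]
finger_gap: 2.8
grip_force: 26.5
```

Run:
```python
from h import *
for i in range(3):
    im,K,T=pads("wrist") if i==0 else shot("wrist"); s=sensors.sense(); print(s["tool_pos"],s["tcp_rot"],s["grip_force"],s["finger_gap"],s["ft_force"])
    t=top(im,K,T,18,440,720,-340,100)
    for o in rects(blue(t),720,100,n=3,amin=500): print(" blue",o[:4])
```

```text
wrist pad (array([ 514.08, -142.54]), array([38.45, 17.85]), 69.78, np.int32(1515))
[ 638.87 -190.64   12.34] [-179.99    0.    101.17] 26.53473436832428 2.8677723409843905 [-2.07 -0.81  2.68]
 blue (array([ 519.41, -222.26]), array([ 11.44, 117.8 ]), 11.08, np.int32(3983))
 blue (array([ 614.51, -149.91]), array([ 91.03, 190.92]), 45.54, np.int32(3940))
[ 638.87 -190.64   12.36] [-179.99    0.01  101.17] 26.550297439098358 2.76345089207954 [-2.92 -1.1   2.92]
 blue (array([ 519.47, -222.25]), array([ 11.35, 117.8 ]), 11.08, np.int32(3983))
 blue (array([ 614.51, -149.91]), array([ 91.03, 190.92]), 45.54, np.int32(3948))
[ 638.87 -190.64   12.36] [-179.99    0.    101.17] 26.564177870750427 3.145737402649596 [-2.55 -1.43  3.48]
 blue (array([ 519.42, -222.26]), array([ 11.46, 117.8 ]), 11.07, np.int32(3986))
 blue (array([ 614.51, -149.91]), array([ 91.03, 190.92]), 45.54, np.int32(3958))
```

>>> apply_moves:
  targets:
    - [5, 0, 0, 0, 0, 0.016, 1]
    - [10, 0, 0, 0, 0, 0.016, 1]
    - [10, 0, 0, 0, 0, 0.016, 1]
    - [10, 0, 0, 0, 0, 0.016, 1]
    - [10, 0, 0, 0, 0, 0.016, 1]
    - [10, 0, 0, 0, 0, 0.016, 1]
    - [10, 0, 0, 0, 0, 0.016, 1]
    - [10, 0, 0, 0, 0, 0.016, 1]
    - [10, 0, 0, 0, 0, 0.016, 1]
    - [10, 0, 0, 0, 0, 0.016, 1]
    - [10, 0, 0, 0, 0, 0.016, 1]
    - [10, 1, 0, 0, 0, 0.016, 1]
    - [10, 3, 0, 0, 0, 0, 1]
    - [10, 4, 0, 0, 0, 0, 1]
    - [10, 4, 0, 0, 0, 0, 1]
    - [7, 2, 0, 0, 0, 0, 1]
    - [4, 1, 0, 0, 0, 0, 1]
    - [0, 0, 0, 0, 0, 0, 1]
    - [0, 0, 0, 0, 0, 0, 1]

```text
time: 5.58
tool_pos: [642.3, -34.7, 12.3]
tcp_rot: [180.0, -0.1, 90.2]
ft_force: [0.5, 0.6, 3.2]
finger_gap: 2.7
grip_force: 26.5
```

```bash
cat >> h.py <<'E'
def look(n,R=(450,750,-200,200)):
    im,K,T=pads(n,R); t=top(im,K,T,0,*R)
    for o in rects(yellow(t),R[1],R[3],n=6): print("  yel",o[4].min(0),o[4].max(0))
    return im,K,T
E
python3 - <<'E'
from h import *
for n in("scene","side"): im,K,T=look(n)
cv2.imwrite("pics/side1.png",im[100:300,180:420,::-1].repeat(3,0).repeat(3,1))
s=sensors.sense(); print(s["tool_pos"],s["tcp_rot"],s["grip_force"],s["ft_force"],s["time"])
E
```

```text
scene pad (array([583.23, -95.64]), array([72.25, 48.1 ]), 4.8, np.int32(10646))
scene pad (array([628.3,  32.2]), array([14.91, 43.58]), 1.47, np.int32(2016))
  yel [498.   58.5] [538.  99.]
  yel [623.5  65.5] [664.5 100. ]
  yel [ 499.5 -138. ] [519.  -98.5]
  yel [ 637.5 -137. ] [ 665.5 -114.5]
side pad (array([574.04, -97.61]), array([106.16,  62.56]), 5.38, np.int32(15537))
side pad (array([625.87,  28.53]), array([41.74, 20.68]), 87.51, np.int32(2070))
  yel [623.  55.] [660.5  94.5]
  yel [496.5  55. ] [535.   93.5]
  yel [ 498.5 -142.5] [ 511. -102.]
  yel [ 655.  -127.5] [ 662.5 -100.5]
[642.24 -34.91  12.37] [179.97  -0.04  90.16] 26.531334221363068 [1.41 1.76 2.63] 5.675
```

View pics/side1.png

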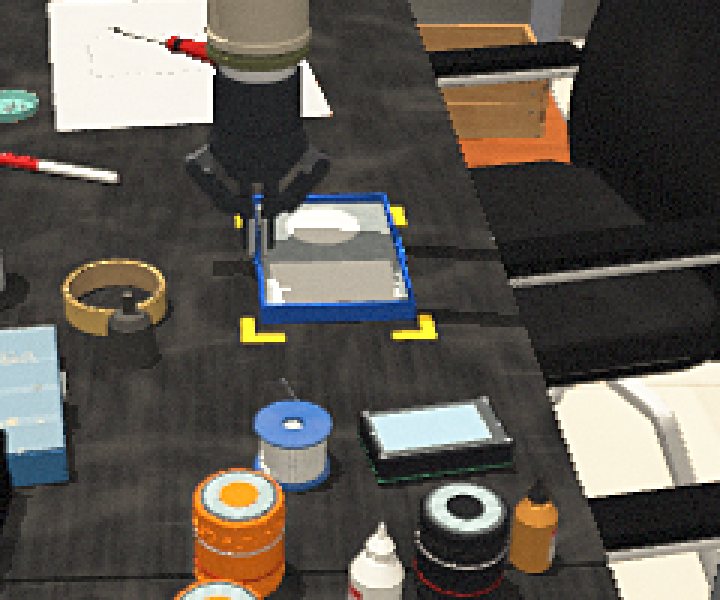

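>>> apply_moves:
  targets:
    - [4, 0.3, 0, 0, 0, -0.003, 1]
    - [5, 0.3, 0, 0, 0, 0, 1]
    - [3.5, 0.2, 0, 0, 0, 0, 1]
    - [0, 0, 0, 0, 0, 0, 1]
    - [0, 0, 0, 0, 0, 0, 1]
    - [0, 0, 0, 0, 0, 0, 0.9]
    - [0, 0, 0, 0, 0, 0, 0.7]
    - [0, 0, -3, 0, 0, 0, 0.4]
    - [0, 0, -20, 0, 0, 0, 0]
    - [0, 0, -50, 0, 0, 0, 0]
    - [0, 0, -60, 0, 0, 0, 0]
    - [20, -20, -50, 0, 0, 0, 0]
    - [20, -40, -40, 0, 0, 0, 0]
    - [0, 0, 0, 0, 0, 0, 0]
    - [0, 0, 0, 0, 0, 0, 0]

```text
time: 7.55
tool_pos: [582.8, 16.8, 236.4]
tcp_rot: [179.9, 0.0, 90.4]
ft_force: [0.6, -0.8, -0.2]
finger_gap: 85.2
grip_force: 0.0
```

```bash
cat >> h.py <<'E'
def edges(im,K,T):
    R=(460,700,-170,130); t=top(im,K,T,18,*R)
    for o in rects(blue(t),R[1],R[3],n=2,amin=500): print("blue",o[:4])
E
python3 - <<'E'
from h import *
s=sensors.sense(); print(s["tool_pos"],s["tcp_rot"],s["time"])
for n in("wrist","scene","side"): im,K,T=look(n); edges(im,K,T); n=="wrist" and cv2.imwrite("pics/w2.png",im[:,:,::-1])
E
```

```text
[582.76  16.84 236.42] [179.89   0.01  90.36] 7.55
wrist pad (array([579.22,  26.17]), array([111.18,  71.31]), 1.49, np.int32(21846))
wrist pad (array([581.95, -74.04]), array([70.5 , 69.84]), 64.98, np.int32(15636))
  yel [499.  60.] [534.5  93.5]
  yel [ 499.5 -139. ] [ 534. -102.]
  yel [ 625.  -138.5] [ 661.5 -100.5]
  yel [643.  58.] [660.   87.5]
  yel [623.5  83. ] [659.5  94. ]
blue (array([580.1 , -22.82]), array([134.18, 199.96]), 1.52, np.int32(9872))
scene pad (array([580.56,  28.54]), array([111.72,  74.92]), 1.4, np.int32(24226))
scene pad (array([583.38, -71.88]), array([72.83, 71.77]), 45.0, np.int32(16607))
  yel [ 499.5 -138. ] [539.  -98.5]
  yel [ 624.5 -137.5] [ 665.5 -108.5]
  yel [499.5  58.5] [533.5  98.5]
  yel [658.5  61.5] [664.5  96.5]
blue (array([532.72, -58.01]), array([110.86, 227.28]), 33.76, np.int32(9087))
blue (array([644.97, -34.95]), array([  8.93, 148.08]), 1.1, np.int32(3715))
side pad (array([579.04,  21.59]), array([116.48,  80.47]), 2.17, np.int32(23392))
side pad (array([572.94, -74.47]), array([80.17, 89.39]), 88.15, np.int32(18036))
  yel [623.  55.] [660.5  94.5]
  yel [498.  55.] [535.  93.]
  yel [ 648.5 -140.5] [ 662.5 -100.5]
  yel [ 498.5 -142. ] [ 512. -102.]
blue (array([580.16,  -9.44]), array([136.07, 228.75]), 1.39, np.int32(30839))
```

View pics/w2.png

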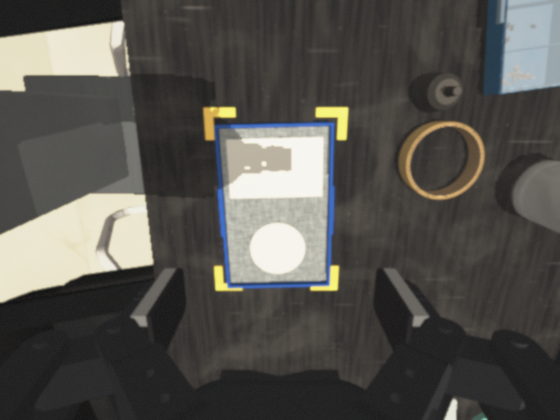

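The wrist view shows the tray framed by the four corners, at (275,205). It is centred, but its yaw is about 1.1° off the frame, so I'll regrip the wall harder to square it.

>>> apply_moves:
  targets:
    - [-8, 15, 50, 0, 0, 0.001, 0]
    - [-15, 23, 60, 0, 0, 0, 0]
    - [-15.5, 22.5, 60, 0, 0, 0, 0]
    - [0, 0, 40, 0, 0, 0, 0]
    - [0, 0, 13, 0, 0, 0, 0.5]
    - [0, 0, 0, 0, 0, 0, 0.8]
    - [0, 0, 0, 0, 0, 0, 0.9]
    - [0, 0, 0.5, 0, 0, 0, 1]
    - [0, 0, 0, 0, 0, 0, 1]
    - [0, 0, 0, 0, 0, 0, 1]
    - [0, 0, 0, 0, 0, 0, 1]
    - [0, 0, 0, 0, 0, 0, 1]
  force: 70

```text
time: 9.2
tool_pos: [640.8, -19.7, 18.1]
tcp_rot: [-180.0, -0.0, 90.3]
ft_force: [-1.1, -0.6, 1.0]
finger_gap: -0.3
grip_force: 0.5
```

Run:
```python
from h import *
s=sensors.sense(); print(s["tool_pos"],s["tcp_rot"],s["grip_force"],s["ft_force"])
for n in("side","scene"):
    im,K,T=pads(n,(450,750,-200,200)); edges(im,K,T)
```

```text
[640.8  -19.7   18.12] [-180.     -0.     90.28] 0.4758306231815368 [-1.06 -0.64  0.95]
side pad (array([572.52, -86.01]), array([101.  ,  62.41]), 6.13, np.int32(15750))
side pad (array([625.15,  42.46]), array([39.9 , 22.38]), 87.18, np.int32(2512))
blue (array([579.81,  -9.09]), array([136.27, 227.37]), 1.91, np.int32(25406))
scene pad (array([584.48, -81.32]), array([73.49, 52.81]), 5.87, np.int32(11861))
scene pad (array([625.75,  45.25]), array([41.5, 20.5]), 90.0, np.int32(2406))
blue (array([533.22, -57.55]), array([111.17, 227.59]), 33.48, np.int32(9568))
blue (array([645.  , -69.75]), array([78.5,  9. ]), 90.0, np.int32(1790))
```

>>> apply_moves:
  targets:
    - [0, 1, -2, 0, 0, 0, 0.7]
    - [-1, 2, 0, 0, 0, 0, 0.7]
    - [-0.5, 0, 0, 0, 0, 0, 0.7]
    - [0, 0, 5, 0, 0, 0, 0.7]
    - [0, 0, 2.7, 0, 0, 0, 0.8]
    - [0, 0, 0, 0, 0, 0, 0.9]
    - [0, 0, 0, 0, 0, 0, 1]
    - [0, 0, 0, 0, 0, 0, 1]
    - [0, 0, 0, 0, 0, 0, 1]
    - [0, 0, 0, 0, 0, 0, 1]
  force: 70

```text
time: 10.55
tool_pos: [643.6, -21.3, 12.2]
tcp_rot: [-180.0, 0.0, 90.3]
ft_force: [0.1, -2.0, -4.5]
finger_gap: 1.5
grip_force: 62.7
```

Run:
```python
from h import *
s=sensors.sense(); print(s["tool_pos"],s["tcp_rot"],s["grip_force"],s["ft_force"],s["finger_gap"])
for n in("side","scene"):
    im,K,T=pads(n,(450,750,-200,200)); edges(im,K,T)
```

```text
[643.62 -21.29  12.22] [-179.98    0.01   90.29] 62.70221829414368 [ 0.11 -1.98 -4.49] 1.502349444336384
side pad (array([575.24, -82.35]), array([64.52, 98.42]), 88.94, np.int32(14275))
side pad (array([628.91,  42.15]), array([40.41, 20.34]), 86.91, np.int32(2286))
blue (array([580.55,  -9.11]), array([135.36, 228.09]), 0.81, np.int32(25308))
blue (array([ 642.75, -112.25]), array([20.5,  9.5]), 90.0, np.int32(618))
scene pad (array([584.09, -83.43]), array([73.22, 48.74]), 2.68, np.int32(11003))
scene pad (array([628.5 ,  46.25]), array([40.5, 17. ]), 90.0, np.int32(2171))
blue (array([534.56, -58.19]), array([114.45, 226.96]), 34.55, np.int32(9634))
blue (array([571.  ,  74.75]), array([ 7.5, 82. ]), 90.0, np.int32(1844))
```

>>> apply_moves:
  targets:
    - [0, 0, 0, 0, 0, 0, 0.9]
    - [0, 0, 0, 0, 0, 0, 0.7]
    - [0, 0, -4, 0, 0, 0, 0.4]
    - [0, 0, -25, 0, 0, 0, 0]
    - [0, 0, -55, 0, 0, 0, 0]
    - [25, -10, -55, 0, 0, 0, 0]
    - [50, -20, -50, 0, 0, 0, 0]
    - [50, -20, -35, 0, 0, 0, 0]
    - [50, -20, 0, 0, 0, 0, 0]
    - [50, -20, 0, 0, 0, 0, 0]
    - [45, -20, 0, 0, 0, 0, 0]
    - [25, -9, 0, 0, 0, 0, 0]
    - [0, 0, 0, 0, 0, 0, 0]
    - [0, 0, 0, 0, 0, 0, 0]
  force: 25

```text
time: 12.4
tool_pos: [527.2, 264.0, 228.3]
tcp_rot: [180.0, 0.0, 90.3]
ft_force: [0.1, 0.4, -0.6]
finger_gap: 85.5
grip_force: 0.0
```

Run:
```python
from h import *
s=sensors.sense(); print(s["tool_pos"],s["tcp_rot"],s["time"])
for n in("scene","side"):
    im,K,T=look(n); edges(im,K,T)
im,K,T=shot("wrist"); cv2.imwrite("pics/w3.png",im[:,:,::-1]); np.savez("w3.npz",im=im,K=K,T=T); print(T)
```

```text
[527.18 264.01 228.27] [179.97   0.01  90.29] 12.4
scene pad (array([581.82,  28.82]), array([111.73,  75.37]), 0.92, np.int32(32826))
scene pad (array([584.22, -70.98]), array([72.15, 71.37]), 51.34, np.int32(16552))
  yel [ 499.5 -138. ] [539.  -98.5]
  yel [497.5  56. ] [525.5  99. ]
  yel [ 624.5 -137.5] [ 665.5 -109. ]
  yel [661.  66.] [664.   84.5]
blue (array([533.6, -57.2]), array([111.39, 227.53]), 33.16, np.int32(9229))
blue (array([645.95, -34.22]), array([  8.98, 147.54]), 0.86, np.int32(3777))
side pad (array([580.26,  24.66]), array([117.04,  74.97]), 2.15, np.int32(32328))
side pad (array([582.5, -74.5]), array([79., 72.]), 90.0, np.int32(16846))
  yel [496.5  53.5] [535.   93.5]
  yel [623.   55.5] [660.5  94.5]
  yel [ 648.5 -140. ] [ 662.5 -100.5]
  yel [ 498.5 -142. ] [ 512. -102.]
  yel [730.5 -26.5] [735.  -19.5]
blue (array([581.22,  -9.06]), array([135.75, 228.32]), 1.22, np.int32(30586))
[[  1.     0.     0.   527.81]
 [  0.    -0.95  -0.3  339.37]
 [  0.     0.3   -0.95 370.93]
 [  0.     0.     0.     1.  ]]
```

View pics/w3.png

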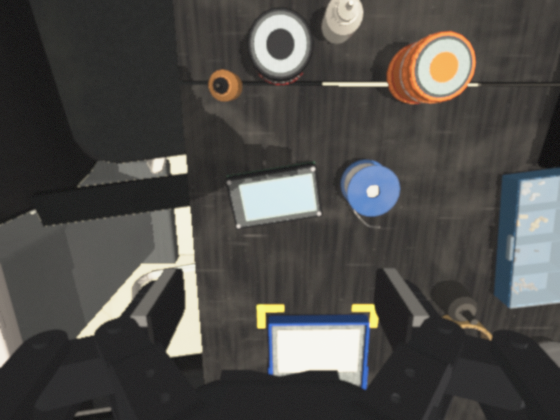

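Now for the lens candidates in w3: black with a white ring at (280,43), and orange at (440,67). The black one, between the amber bottle (224,86) and the white bottle (345,15), is the one meant. The display is at (275,197) and the spool at (370,188). I'll measure them and confirm with an enlarged crop.

Run:
```python
from h import *
d=np.load("w3.npz"); im,K,T=d["im"],d["K"],d["T"]
cv2.imwrite("pics/c3.png",cv2.resize(im[0:240,170:450,::-1],None,fx=2.5,fy=2.5,interpolation=cv2.INTER_CUBIC))
w=hsv(im); m=((w[...,1]<60)&(w[...,2]>150)); m[:, :240]=0; m[:,320:]=0; m[90:]=0
c=max(cv2.findContours(m.astype(np.uint8),0,2)[0],key=cv2.contourArea); e=cv2.fitEllipse(c); print("lens ring",e, back(K,T,e[0],72))
for nm,uv,z in(("glue",(347,8),85),("flux",(221,87),70),("spool",(372,190),52)): print(nm,back(K,T,uv,z))
R=(440,620,180,320); t=top(im,K,T,24,*R); h=hsv(t)
b=(abs(h[...,0]-98)<14)&(h[...,1]>25)&(h[...,2]>140)
for o in rects(b,R[1],R[3],n=2,amin=500): print("screen",o[:4])
k=(h[...,2]<200)&0
for uv in((228,180),(314,167),(321,214),(239,228)): print("corner",back(K,T,uv,24))
R=(460,700,-80,130); t=top(im,K,T,10,*R)
for o in rects(white(t),R[1],R[3],n=1,amin=500): print("pad",o[:4])
t=top(im,K,T,0,*R)
for o in rects(yellow(t),R[1],R[3],n=2): print("yel",o[:4],o[4].min(0),o[4].max(0))
im,K,T=shot("side"); w=hsv(im); 
for nm,uv,z in(("lens",(334,268),72),("glue",(306.5,276),85),("flux",(358,263),70)): print("side",nm,back(K,T,uv,z))
```

```text
lens ring ((279.8952331542969, 43.185272216796875), (53.203269958496094, 58.8946647644043), 178.90765380859375) [528.4  390.22]
glue [580.07 412.68]
flux [477.45 356.1 ]
spool [621.79 260.08]
screen (array([611. , 252.5]), array([53., 18.]), 90.0, np.int32(2830))
corner [472.53 263.92]
corner [565.51 278.38]
corner [575.2  225.27]
corner [482.56 208.28]
pad (array([580.03,  26.79]), array([ 75.11, 115.04]), 89.71, np.int32(31493))
yel (array([516.75,  74.25]), array([38.5, 36.5]), 90.0, np.int32(1539)) [498.5  55. ] [535.   93.5]
yel (array([646.77,  80.23]), array([26.67, 50.22]), 47.73, np.int32(1406)) [623.5  56.5] [661.  94.]
side lens [527.92 387.36]
side glue [583.08 422.11]
side flux [479.91 372.38]
```

View pics/c3.png

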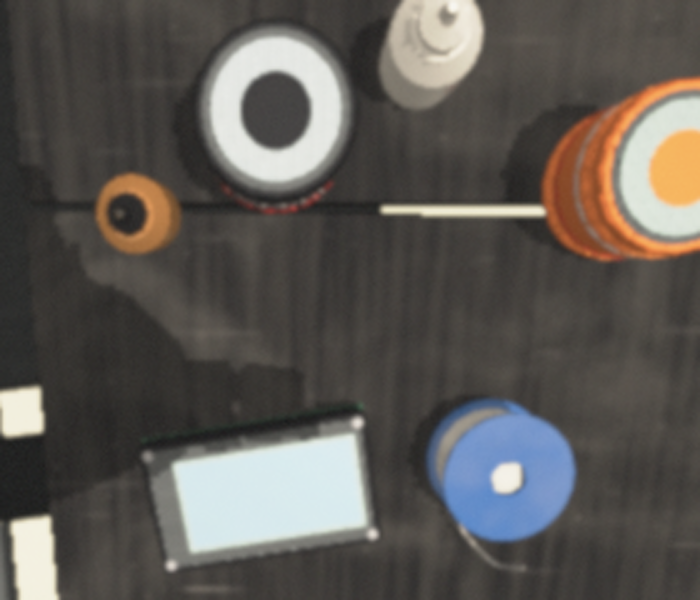

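The crop confirms the black lens at (275,110), between the amber bottle and the white bottle. Next I'll go over it with the fingers closing across the line of the bottles.

>>> apply_moves:
  targets:
    - [20, 0.4, 0, 0, 0, 0, 0]
    - [40, 0.4, 0, 0, 0, 0, 0]
    - [40, 0.4, 0, 0, 0, 0, 0]
    - [25.5, 0.5, 0, 0, 0, 0, 0]
    - [0, 0, 0, 0, 0, 0.1, 0]
    - [0, 0, 0, 0, 0, 0.18, 0]
    - [0, 0, 10, 0, 0, 0.18, 0]
    - [0, 0, 20, 0, 0, 0.18, 0]
    - [0, 0, 20, 0, 0, 0.18, 0]
    - [0, 0, 20, 0, 0, 0.16, 0]
    - [0, 0, 10, 0, 0, 0.1, 0]
    - [0, 0, 0, 0, 0, 0, 0]
    - [0, 0, 0, 0, 0, 0, 0]
  force: 25

```text
time: 14.22
tool_pos: [528.2, 390.5, 148.6]
tcp_rot: [-180.0, -0.0, 28.5]
ft_force: [0.8, -0.2, -0.4]
finger_gap: 85.3
grip_force: 0.0
```

Run:
```python
from h import *
s=sensors.sense(); print(s["tool_pos"],s["tcp_rot"],s["time"])
im,K,T=shot("wrist"); cv2.imwrite("pics/w4.png",im[:,:,::-1])
for nm,p in(("lens",(528.2,389.2,72)),("glue",(583,417,85)),("flux",(477,362,70)),("tcp",(528.2,389.2,72))): print(nm,proj(K,T,p))
print(sensors.sense()["tool_pos"])
np.savez("w4.npz",im=im,K=K,T=T)
```

```text
[528.24 390.5  148.57] [-179.99   -0.04   28.54] 14.225
lens [[279.74 221.34]]
glue [[282.51 134.92]]
flux [[279.06 291.15]]
tcp [[279.74 221.34]]
[528.39 390.5  148.85]
```

View pics/w4.png

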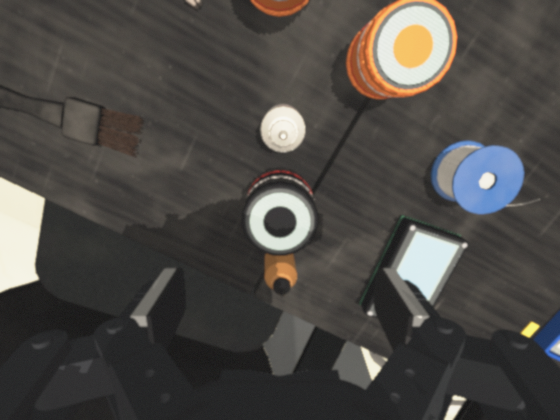

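>>> apply_moves:
  targets:
    - [-0.4, 0.6, 20, 0, 0, 0, 0]
    - [-0.3, 0.5, 30, 0, 0, 0, 0]
    - [0, 0, 30, 0, 0, 0, 0]
    - [0, 0, 25, 0, 0, 0, 0]
    - [0, 0, 12, 0, 0, 0, 0]
    - [0, 0, 5.5, 0, 0, 0, 0]
    - [0, 0, 0, 0, 0, 0, 0]
    - [0, 0, 0, 0, 0, 0, 0.1]
    - [0, 0, 0, 0, 0, 0, 0.2]
    - [0, 0, 0, 0, 0, 0, 0.3]
    - [0, 0, 0, 0, 0, 0, 0.4]
    - [0, 0, 0, 0, 0, 0, 0.45]
    - [0, 0, 0, 0, 0, 0, 0.45]
    - [0, 0, 0, 0, 0, 0, 0.45]
  force: 24

```text
time: 16.02
tool_pos: [528.3, 389.0, 26.2]
tcp_rot: [-180.0, -0.1, 28.4]
ft_force: [-1.0, 1.1, 6.2]
finger_gap: 55.7
grip_force: 26.3
```

>>> apply_moves:
  targets:
    - [0, 0, -6, 0, 0, 0, 0.45]
    - [0, 0, -18, 0, 0, 0, 0.45]
    - [0, 0, -30, 0, 0, 0, 0.45]
    - [0, 0, -30, 0, 0, 0, 0.45]
    - [0, 0, -16, 0, 0, 0, 0.45]
    - [-6.6, 16.6, 0, 0, 0, 0, 0.45]
    - [-13.2, 33.3, 0, 0, 0, 0, 0.45]
    - [-16.5, 41.6, 0, 0, 0, 0, 0.45]
    - [-16.5, 41.6, 0, 0, 0, 0, 0.45]
    - [-16.5, 41.6, 0, 0, 0, 0, 0.45]
    - [-16.5, 41.6, 0, 0, 0, 0, 0.45]
    - [-16.5, 41.6, 0, 0, 0, 0, 0.45]
    - [-16.5, 41.6, 0, 0, 0, 0, 0.45]
    - [-16.5, 41.6, 0, 0, 0, 0, 0.45]
    - [-16.5, 41.6, 0, 0, 0, 0, 0.45]
    - [-13.2, 33.3, 0, 0, 0, 0, 0.45]
    - [-6.6, 16.6, 0, 0, 0, 0, 0.45]
    - [0, 0, 0, 0, 0, 0, 0.45]
    - [0, 0, 0, 0, 0, 0, 0.45]

```text
time: 18.4
tool_pos: [582.2, -72.7, 124.8]
tcp_rot: [-179.9, 0.0, 28.4]
ft_force: [0.3, -0.1, -2.5]
finger_gap: 55.2
grip_force: 26.4
```

Run:
```python
from h import *
s=sensors.sense(); print(s["tool_pos"],s["tcp_rot"],s["time"],s["grip_force"],s["finger_gap"],s["ft_force"])
for n in("wrist","scene","side"):
    im,K,T=look(n); edges(im,K,T)
    if n=="wrist": cv2.imwrite("pics/w5.png",im[:,:,::-1]); print(proj(K,T,[[582.8,-73.3,10],[580.2,26.8,10]])); np.savez("w5.npz",im=im,K=K,T=T)
```

```text
[582.19 -72.68 124.83] [-179.93    0.04   28.43] 18.4 26.351608783006668 55.22323637306473 [ 0.31 -0.1  -2.48]
wrist pad (array([580.49,  27.2 ]), array([108.88,  68.59]), 1.05, np.int32(27927))
wrist pad (array([598.13, -70.23]), array([35.85, 68.06]), 9.75, np.int32(6282))
  yel [ 625.5 -137.5] [ 661.5 -101.5]
  yel [624.  59.] [660.  95.]
  yel [498.   57.5] [534.5  94. ]
blue (array([581.76, -22.87]), array([133.78, 199.16]), 0.99, np.int32(9711))
[[279.52 204.7 ]
 [165.76 149.38]]
scene pad (array([581.27,  28.78]), array([110.49,  75.46]), 0.9, np.int32(27642))
scene pad (array([600.  , -70.25]), array([40. , 70.5]), 0.0, np.int32(8083))
  yel [ 499.5 -138.5] [ 539. -100.]
  yel [498.  56.] [525.5  99. ]
  yel [ 624.5 -137.5] [ 665.5 -108.5]
blue (array([533.66, -57.1 ]), array([111.89, 227.08]), 33.34, np.int32(9244))
blue (array([570.75,  75.5 ]), array([ 7. , 81.5]), 90.0, np.int32(1738))
side pad (array([580.02,  20.96]), array([118.05,  82.94]), 2.45, np.int32(30884))
side pad (array([596.  , -74.25]), array([81.5, 45. ]), 90.0, np.int32(8344))
  yel [496.5  53.5] [535.   93.5]
  yel [623.  55.] [660.5  94.5]
  yel [ 648.5 -140.5] [ 662.5 -100.5]
  yel [ 498.5 -142. ] [ 513. -102.]
blue (array([581.11,  -8.95]), array([135.91, 228.28]), 1.08, np.int32(30716))
```

View pics/w5.png

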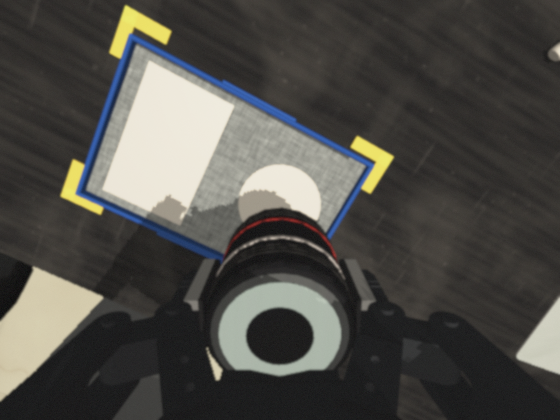

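>>> apply_moves:
  targets:
    - [0, 0, 12, 0, 0, 0, 0.45]
    - [0, 0, 22, 0, 0, 0, 0.45]
    - [0, 0, 22, 0, 0, 0, 0.45]
    - [0, 0, 16, 0, 0, 0, 0.45]
    - [0, 0, 9, 0, 0, 0, 0.45]
    - [0, 0, 4, 0, 0, 0, 0.45]
    - [0, 0, 1.5, 0, 0, 0, 0.45]
    - [0, 0, 0.7, 0, 0, 0, 0.45]
    - [0, 0, 0.5, 0, 0, 0, 0.45]
    - [0, 0, 0, 0, 0, 0, 0.45]

```text
time: 19.8
tool_pos: [583.0, -73.6, 38.1]
tcp_rot: [180.0, -0.0, 28.4]
ft_force: [-0.1, 0.3, -2.4]
finger_gap: 55.5
grip_force: 26.4
```

>>> apply_moves:
  targets:
    - [0, 0, 0.5, 0, 0, 0, 0.45]
    - [0, 0, 0.4, 0, 0, 0, 0.45]
    - [0, 0, 0.3, 0, 0, 0, 0.45]
    - [0, 0, 0, 0, 0, 0, 0.45]

```text
time: 20.3
tool_pos: [582.7, -73.5, 36.5]
tcp_rot: [-180.0, 0.0, 28.4]
ft_force: [-0.2, 0.3, -1.9]
finger_gap: 55.6
grip_force: 26.4
```

>>> apply_moves:
  targets:
    - [0, 0, 0.4, 0, 0, 0, 0.45]
    - [0, 0, 0.3, 0, 0, 0, 0.45]
    - [0, 0, 0, 0, 0, 0, 0.45]

```text
time: 20.68
tool_pos: [582.8, -73.5, 36.2]
tcp_rot: [180.0, -0.0, 28.4]
ft_force: [-2.7, 0.2, 1.3]
finger_gap: 55.8
grip_force: 26.6
```

>>> apply_moves:
  targets:
    - [0, 0, 0, 0, 0, 0, 0.36]
    - [0, 0, 0, 0, 0, 0, 0.28]
    - [0, 0, 0, 0, 0, 0, 0.15]
    - [0, 0, 0, 0, 0, 0, 0]
    - [0, 0, 0, 0, 0, 0, 0]
    - [0, 0, -10, 0, 0, 0, 0]
    - [0, 0, -25, 0, 0, 0, 0]
    - [0, 0, -35, 0, 0, 0, 0]
    - [0, 0, -35, 0, 0, 0, 0]
    - [0, 0, -25, 0, 0, 0, 0]
    - [9, -28, 0, 0, 0, 0, 0]
    - [15, -47, 0, 0, 0, 0, 0]
    - [17, -51.5, 0, 0, 0, 0, 0]
    - [17, -52, 0, 0, 0, 0, 0]
    - [17, -52, 0, 0, 0, 0, 0]
    - [15, -47, 0, 0, 0, 0, 0]
    - [9.4, -29.9, 0, 0, 0, 0.164, 0]
    - [0, 0, 0, 0, 0, 0.164, 0]
    - [0, 0, 0, 0, 0, 0, 0]
    - [0, 0, 0, 0, 0, 0, 0]

```text
time: 23.18
tool_pos: [524.2, 243.8, 166.3]
tcp_rot: [-180.0, -0.0, 9.8]
ft_force: [0.2, -0.3, -0.3]
finger_gap: 85.3
grip_force: 0.0
```

Run:
```python
from h import *
s=sensors.sense(); print(s["tool_pos"],s["tcp_rot"],s["time"])
im,K,T=shot("wrist"); R=(440,620,170,320); t=top(im,K,T,24,*R); h=hsv(t)
b=(abs(h[...,0]-98)<14)&(h[...,1]>20)&(h[...,2]>140)
for o in rects(b,R[1],R[3],n=2,amin=500): print("screen",o[:4])
A,_,_=shot("scene"); B,_,_=shot("side")
big=np.hstack([im[:, 100:460],B[80:500,200:420]]); cv2.imwrite("pics/c6.png",big[:,:,::-1])
cy,cx=np.cos(np.radians(9.6)),np.sin(np.radians(9.6))
print(proj(K,T,[[524+cy*a-cx*b_,244+cx*a+cy*b_,24] for a,b_ in((-50,30),(50,30),(50,-30),(-50,-30))]))
```

```text
[524.16 243.84 166.29] [-180.     -0.03    9.8 ] 23.175
screen (array([526.33, 244.71]), array([75.04, 37.07]), 9.55, np.int32(10898))
screen (array([609.75, 256.  ]), array([55. , 20.5]), 90.0, np.int32(3421))Traceback (most recent call last):
  File "<stdin>", line 7, in <module>
    return _nx.concatenate(arrs, 1, dtype=dtype, casting=casting)
           ~~~~~~~~~~~~~~~^^^^^^^^^^^^^^^^^^^^^^^^^^^^^^^^^^^^^^^
ValueError: all the input array dimensions except for the concatenation axis must match exactly, but along dimension 0, the array at index 0 has size 420 and the array at index 1 has size 340
```

I've used all my picture views, so I'll go by numbers only from here. Display: centre about (524,244), angle 9.6°.

>>> apply_moves:
  targets:
    - [0, 0, 20, 0, 0, 0.004, 0]
    - [0, 0, 35, 0, 0, 0, 0]
    - [0, 0, 35, 0, 0, 0, 0]
    - [0, 0, 35, 0, 0, 0, 0]
    - [0, 0, 22, 0, 0, 0, 0]
    - [0, 0, 10, 0, 0, 0, 0]
    - [0, 0, 4, 0, 0, 0, 0]
    - [0, 0, 0, 0, 0, 0, 0]
    - [0, 0, 0, 0, 0, 0, 0.1]
    - [0, 0, 0, 0, 0, 0, 0.18]
    - [0, 0, 0, 0, 0, 0, 0.26]
    - [0, 0, 0, 0, 0, 0, 0.34]
    - [0, 0, 0, 0, 0, 0, 0.4]
    - [0, 0, 0, 0, 0, 0, 0.4]
    - [0, 0, 0, 0, 0, 0, 0.4]
  force: 24

```text
time: 25.2
tool_pos: [524.3, 244.3, 5.4]
tcp_rot: [-180.0, -0.0, 9.4]
ft_force: [-1.1, -0.9, 5.2]
finger_gap: 59.5
grip_force: 27.0
```

>>> apply_moves:
  targets:
    - [0, 0, -5, 0, 0, 0, 0.4]
    - [0, 0, -15, 0, 0, 0, 0.4]
    - [0, 0, -25, 0, 0, 0, 0.4]
    - [0, 0, -25, 0, 0, 0, 0.4]
    - [0, 0, -20, 0, 0, 0, 0.4]
    - [1.5, 15, 0, 0, 0, 0, 0.4]
    - [3, 35, 0, 0, 0, 0, 0.4]
    - [4, 40, 0, 0, 0, 0, 0.4]
    - [4, 40, 0, 0, 0, 0, 0.4]
    - [3.5, 40, 0, 0, 0, 0, 0.4]
    - [2.5, 35, 0, 0, 0, 0, 0.4]
    - [1.5, 18.4, 0, 0, 0, 0, 0.4]
    - [0, 0, 0, 0, 0, 0.05, 0.4]
    - [0, 0, 0, 0, 0, 0.06, 0.4]
    - [0, 0, 0, 0, 0, 0.037, 0.4]
    - [0, 0, 0, 0, 0, 0, 0.4]
    - [0, 0, 0, 0, 0, 0, 0.4]

```text
time: 27.32
tool_pos: [580.0, 27.1, 94.7]
tcp_rot: [-180.0, 0.0, 1.0]
ft_force: [0.5, -0.1, -2.0]
finger_gap: 59.5
grip_force: 27.0
```

Run:
```python
from h import *
s=sensors.sense(); print(s["tool_pos"],s["tcp_rot"],s["time"],s["grip_force"],s["ft_force"],s["finger_gap"])
im,K,T=shot("wrist"); edges(im,K,T); np.savez("w7.npz",im=im,K=K,T=T)
# lens ring at z=82
R=(500,660,-140,0); t=top(im,K,T,82,*R); h=hsv(t); m=(h[...,1]<70)&(h[...,2]>140)
for o in rects(m,R[1],R[3],n=2,amin=300): print("lens?",o[:4])
for n in("scene","side"):
    im,K,T=shot(n); t=top(im,K,T,82,*R); h=hsv(t); m=(h[...,1]<70)&(h[...,2]>140)
    for o in rects(m,R[1],R[3],n=2,amin=300): print(n,"lens?",o[:4])
    R2=(500,680,-20,90); t=top(im,K,T,114,*R2); h=hsv(t); b=(abs(h[...,0]-98)<14)&(h[...,1]>20)&(h[...,2]>140)
    for o in rects(b,R2[1],R2[3],n=2,amin=300): print(n,"screen",o[:4])
```

```text
[579.98  27.14  94.69] [-180.      0.02    1.03] 27.325 26.951550543308258 [ 0.54 -0.06 -1.99] 59.53308879187377
blue (array([622.71, -22.3 ]), array([200.22,  53.4 ]), 89.12, np.int32(5152))
blue (array([521.25, -77.25]), array([36.5,  6.5]), 90.0, np.int32(857))
lens? (array([605.8 , -36.61]), array([83.  , 72.03]), 1.55, np.int32(11153))
lens? (array([582.88, -74.88]), array([43.84, 43.49]), 45.0, np.int32(4264))
scene lens? (array([554.  , -69.75]), array([139.5, 107. ]), 90.0, np.int32(35678))
scene lens? (array([ 575.5 , -122.75]), array([33.5, 44. ]), 90.0, np.int32(2962))
scene screen (array([571.69,  27.68]), array([55.04, 41.66]), 2.35, np.int32(7247))
scene screen (array([609.78,  33.04]), array([17.6,  8. ]), 53.13, np.int32(454))
side lens? (array([601.03, -50.89]), array([94.11, 40.  ]), 88.07, np.int32(9462))
side lens? (array([548.06, -36.44]), array([29.27, 47.04]), 1.68, np.int32(4405))
side screen (array([604.17,  27.  ]), array([43.56, 33.2 ]), 88.88, np.int32(5151))
side screen (array([555.96,  27.36]), array([23.37, 43.42]), 2.49, np.int32(3077))
```

>>> apply_moves:
  targets:
    - [0, 0, 12, 0, 0, 0, 0.4]
    - [0, 0, 20, 0, 0, 0, 0.4]
    - [0, 0, 20, 0, 0, 0, 0.4]
    - [0, 0, 13, 0, 0, 0, 0.4]
    - [0, 0, 7, 0, 0, 0, 0.4]
    - [0, 0, 3, 0, 0, 0, 0.4]
    - [0, 0, 1.5, 0, 0, 0, 0.4]
    - [0, 0, 0.7, 0, 0, 0, 0.4]
    - [0, 0, 0.5, 0, 0, 0, 0.4]
    - [0, 0, 0.4, 0, 0, 0, 0.4]
    - [0, 0, 0, 0, 0, 0, 0.4]

```text
time: 28.85
tool_pos: [580.2, 27.0, 16.9]
tcp_rot: [-180.0, -0.0, 1.0]
ft_force: [-0.5, -0.3, -3.7]
finger_gap: 59.2
grip_force: 26.9
```

>>> apply_moves:
  targets:
    - [0, 0, 0.5, 0, 0, 0, 0.4]
    - [0, 0, 0.4, 0, 0, 0, 0.4]
    - [0, 0, 0, 0, 0, 0, 0.4]
    - [0, 0, 0, 0, 0, 0, 0.4]

```text
time: 29.35
tool_pos: [580.1, 27.0, 15.9]
tcp_rot: [-180.0, 0.0, 1.0]
ft_force: [-0.1, 0.4, -2.5]
finger_gap: 59.5
grip_force: 26.9
```

>>> apply_moves:
  targets:
    - [0, 0, 0.4, 0, 0, 0, 0.4]
    - [0, 0, 0.3, 0, 0, 0, 0.4]
    - [0, 0, 0, 0, 0, 0, 0.4]

```text
time: 29.72
tool_pos: [580.2, 27.0, 15.4]
tcp_rot: [180.0, -0.0, 1.0]
ft_force: [-2.8, 0.0, 1.8]
finger_gap: 59.3
grip_force: 27.4
```

>>> apply_moves:
  targets:
    - [0, 0, 0, 0, 0, 0, 0.3]
    - [0, 0, 0, 0, 0, 0, 0.22]
    - [0, 0, 0, 0, 0, 0, 0.12]
    - [0, 0, 0, 0, 0, 0, 0.12]
    - [0, 0, -8, 0, 0, 0, 0.12]
    - [0, 0, -20, 0, 0, 0, 0.12]
    - [0, 0, -35, 0, 0, 0, 0.12]
    - [0, 0, -40, 0, 0, 0, 0.12]
    - [0, 0, -40, 0, 0, 0, 0.12]
    - [-25, 0, -40, 0, 0, 0, 0]
    - [-40, 0, -30, 0, 0, 0, 0]
    - [-30, 0, 0, 0, 0, 0, 0]
    - [0, 0, 0, 0, 0, 0, 0]
    - [0, 0, 0, 0, 0, 0, 0]

```text
time: 31.48
tool_pos: [485.7, 25.4, 229.2]
tcp_rot: [180.0, -0.1, 1.0]
ft_force: [-0.0, -0.4, -0.3]
finger_gap: 85.5
grip_force: 0.0
```

Run:
```python
from h import *
s=sensors.sense(); print(s["tool_pos"],s["tcp_rot"],s["time"])
for n in("wrist","scene","side"):
    im,K,T=shot(n); edges(im,K,T); print(n)
    R=(460,700,-170,130); t=top(im,K,T,0,*R)
    for o in rects(yellow(t),R[1],R[3],n=4): print("  yel",o[4].min(0),o[4].max(0))
    R=(500,660,-140,0); t=top(im,K,T,82,*R); h=hsv(t); m=(h[...,1]<70)&(h[...,2]>120)
    for o in rects(m,R[1],R[3],n=3,amin=300): print("  lens?",o[:4])
    R=(500,680,-40,100); t=top(im,K,T,34,*R); h=hsv(t); b=(abs(h[...,0]-98)<14)&(h[...,1]>20)&(h[...,2]>120)
    for o in rects(b,R[1],R[3],n=2,amin=300): print("  screen",o[:4])
    t=top(im,K,T,10,*R)
    for o in rects(white(t),R[1],R[3],n=4,amin=40): print("  padrim",o[0],o[1],o[4].min(0),o[4].max(0))
```

```text
[485.72  25.38 229.21] [179.99  -0.11   0.96] 31.475
blue (array([581.19, -22.84]), array([134.28, 199.39]), 0.71, np.int32(9680))
wrist
  yel [ 500. -139.] [ 536. -102.]
  yel [498.5  57. ] [535.  94.]
  yel [ 625.5 -138. ] [ 661.5 -101. ]
  yel [624.  79.] [659.5  94.5]
  lens? (array([578.54, -44.94]), array([98.73, 91.6 ]), 0.99, np.int32(24833))
  lens? (array([583.5 , -74.25]), array([46.5, 46. ]), 90.0, np.int32(5215))
  screen (array([583.08,  26.46]), array([73.6 , 35.16]), 0.85, np.int32(8551))
  screen (array([580.5,  18. ]), array([115., 129.]), 90.0, np.int32(7308))
  padrim [584.38  26.56] [84.98 44.6 ] [542.   4.] [627.  49.]
  padrim [581.21  28.09] [110.47  73.8 ] [525.5  -9.5] [636.5  64.5]
  padrim [583. -39.] [ 1. 19.] [573.5 -39.5] [592.5 -38.5]
blue (array([533.73, -57.22]), array([111.89, 227.36]), 33.34, np.int32(9378))
blue (array([570.96,  75.58]), array([82.08,  7.22]), 1.51, np.int32(1627))
scene
  yel [ 499.5 -138.5] [539. -98.]
  yel [498.  56.] [525.  99.]
  yel [ 624.5 -137.5] [ 665.5 -108.5]
  yel [661.  66.] [664.5  84. ]
  lens? (array([531. , -96.5
[... 560 characters left out ...]
.26,  -8.95]), array([135.8 , 228.09]), 0.98, np.int32(26859))
side
  yel [496.5  53.5] [535.   93.5]
  yel [623.  55.] [660.5  95. ]
  yel [ 648.5 -140.5] [ 662.5 -100.5]
  yel [ 498.  -142.5] [ 512. -102.]
  lens? (array([583., -74.]), array([49., 46.]), 90.0, np.int32(5588))
  screen (array([582.  ,  25.88]), array([78.1, 45. ]), 1.82, np.int32(12776))
  screen (array([554.33,  30.26]), array([139.92,  73.5 ]), 89.66, np.int32(5021))
  padrim [578.3  -14.46] [83.09 43.53] [536.5 -35.5] [620.   8.]
  padrim [627.53  36.11] [42.17 86.1 ] [587.5 -10.5] [639.  63.]
  padrim [548.51  58.27] [46.02  3.98] [525.5  56.5] [571.5  60.5]
  padrim [635.5  -35.25] [8.5 6. ] [632.5 -39.5] [638.5 -31. ]
```

```bash
python3 -c "
from bench import r
print(r.hand_in())"
```

```text
the job is handed in; nothing more can be done
None
```

I handed the job in at about 32 s of the 67 s allowed, and my camera measurements put everything where the task asked; no verdict came back. The tray lies within about 1 mm and 0.5° of its marks. The lens stands on the round pad about 2 mm off centre, and the display lies along the rectangular pad. Finger force on both stayed under 28 N, and I did not re-measure the bottles, spool, tape or stopper at the end.

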